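# Pin the tin carriage and jack up the tin stand

## Robot

A 6-joint arm with a two-finger parallel gripper is mounted at the origin on the work surface. World frame = base frame: x ahead of the robot, y to its left, z up, the work surface at z = 0. Lengths are in mm, angles in rad, forces in N, time in s.
With the tool pointing down it reaches from about 275 to 750 mm from the base axis. Payload 10.2 kg.
Tool frame: the origin (TCP) lies at the very end of the fingers, on their centre line; the grasp point (between the pads) lies 19 mm behind it; z points along the fingers, y is the direction in which the jaws open and shut (so a half turn about z gives the same grasp; the last joint's range is limited). The gripper opens to 85 mm and grips with 20 to 120 N. Pads are 22 mm wide; open, the fingers measure 114 mm over their backs; the gripper's body (76 mm by 85 mm) begins 54 mm behind the grasp point. The pads swing forward as they close: fully open they stand 13 mm farther back than shut.
Start: joints at [0.995, 0.313, 1.498, -0, 1.331, -0.223], TCP at [181.414, 492.666, 231.294] pointing down, gripper open.
Joint ranges: [-2.94, 2.94], [-0.97, 2.17], [0.19, 2.56], [-1.23, 4.37], [0.02, 3.11], [-2.88, 2.88]. Speed limits (rad/s): [2.39, 2.39, 3.01, 3.14, 3.14, 3.14].

## Interface

Orientations are given as a unit quaternion [w, x, y, z].
In Python, from rig import sensors, imaging, ctrl gives the robot as it stands.
- The arm moves only by the shell command python3 -m creep 'ROWS' [FORCE]. ROWS is JSON, a list of rows, each an object with "grip": the finger opening in mm, from 0 to 85.4; "linear": the shift along the tool's x, y, z in mm, a list of three; "rot": the turn, a rotation vector about the tool's x, y, z in rad, a list of three. A call has 1 to 12 rows; each row shifts and turns the commanded pose from where the row before left it, along the tool's axes as they then stand; what a row does not reach is not made up. A row lasts 1/12 s, in which the tool goes at most 41.7 mm and 7.16 degrees, less where a joint would pass 70% of its speed; a pose out of reach is approached as far as the arm can. A call with a gripper value outside its range is refused whole. The fingers move at their own pace and stop on an object; FORCE is the grip in N (left out, the last holds). Time passes only in rows, so rows that do not move let the fingers close. It gives the time, the measured TCP pose, the force and the opening at its end, in the units of the state.
- sensors.sense(): the state, without advancing time (a new reading comes with each control period).
- imaging.capture(name): name is "scene" or "top"; returns (picture, depth): 400x640x3 uint8, red, green, blue; 400x640 float32, mm along the optical axis (not along the pixel's ray), 0 where there is no reading.
- imaging.camera_params(name): a dict with "intrinsics" (3x3 intrinsics, pixels), "R" (3x3) and "t" (3): a world point X has camera coordinates R X + t. Camera axes: x right, y down, z forward; pixel columns grow to the right and rows downward; lengths in mm; the calibration is good to about 2 mm. A picture is of the moment at which its call begins. camera_params takes no time and is no camera call.
- ctrl.finish_job(): hands the job in, once; it reports no verdict.
The state is a dict: "time_s": time; "joints": joint angles; "dq": joint speeds; "tau": joint torques, N m; "eef_pos": TCP position; "ee_rot": TCP orientation; "force": force on the tool from outside, world axes, zero at the start; "wrist_torque": the same for the moment, N m; "grip_width": opening from 0.0 (shut) to 1.0 (fully open).
Only numpy, scipy, OpenCV 4.12 (cv2) and the standard library are available. Lean on these libraries where they do the work, as an engineer would, in place of code of your own. Each camera call takes 0.05 s, during which the arm holds its last target.

## Task

The front of the tin stand must be held up so that its worn rubber feet can be changed: first lock the rolling tin carriage by dropping the orange-topped lock pin fully home through the hole in the orange carriage ear and the tray ear below it. Then set the red lever jack on the bench with its saddle squarely under the yellow-marked lift tongue, work its handle through one trial stroke (fully down, then let it come all the way back up), and press the handle fully down again and finish while still holding it down, so that the jack alone carries the raised tray. Leave the grey cup, the white bottle and the green tin where they stand.

Things in the scene. Friction and masses are not known exactly. Their poses are not given: they have to be found in the camera images.
- stand: Tin stand fixed to the bench. Origin on the bench straight under the yellow lift mark; x points to the rear hinge (away from the robot, give or take 0.2 rad), z up. Hinged steel tray 8 mm thick, underside 80 mm up: x 30 to 225, y -130 to 130 mm; feet 28 mm across at x 50, y -110 and 110; open space below in front of the feet. On it a blue carriage with two tins (x 92 to 168 mm) 163 mm high.
- lift_mark (a point): The lift point: on the underside of the lift tongue, 80 mm above the bench before lifting, straight under the centre of the yellow disc (30 mm across, black centre dot) on the tongue's top. The steel tongue stands out of the tray's front, 50 x 50 x 8 mm (stand x -20 to 30, y -25 to 25 mm). A jack pumped fully under it raises it about 16 mm.
- pin_hole (a point): Centre of the mouth of the hole in the orange carriage ear, on the ear's top face, 98 mm above the bench; at stand x 0, y 75 mm. The vertical hole is 14 mm wide with a 2 mm chamfer and goes through the carriage ear (8 mm), a 2 mm gap and the tray ear (8 mm, same hole in line). Both ears span stand x -20 to 30, y 53 to 97 mm.
- carriage (a joint): Roll of the blue tin carriage along the tray towards the hinge, in m: 0 at the start (holes in line), up to 0.04. It rolls almost freely once the tray is tipped, unless pinned.
- jack: Red lever jack, loose, about 0.87 kg. Origin on its underside; x points to the saddle end, z up. Base plate x -150 to 85, 64 wide, 12 mm thick. Saddle at x 55 mm. Red clevis block to grip it by: centred at x -30, 44 mm long in x, 36 mm wide in y, z 12 to 66 mm; in it the handle is hinged (x -35, z 50 mm), running back to -x and up. At the start x points away from the robot within 0.35 rad.
- jack_grip (a point): Point inside the jack's clevis block to grip it by (fingers closing along the jack's y, across 36 mm): jack x -30, y 0, z 45 mm.
- saddle: Round steel saddle of the jack, 34 mm across, on a vertical ram; origin at the centre of its top face.
- saddle_top (a point): Centre of the saddle's top face: jack x 55, y 0, 62 mm above the bench with the handle up; it rises 65 mm per rad of handle, 34 mm in all, so it meets the lift tongue at about 0.28 rad.
- handle (a joint): Pump handle angle, rad: 0 = up (sprung back to here when let go), 0.52 = fully down against its stop. Needs about 3 N at the pad to start and about 10 N held fully down under load.
- handle_top (a point): Centre of the top of the black handle pad (44 mm long, 34 mm wide, 14 mm thick), to press from above. Handle up: the pad slopes 0.40 rad (rising to -x), this point at jack x -134, z 97 mm. Fully down: slopes 0.12 rad the other way, at jack x -140, z 44 mm. It swings about jack x -35, z 50 mm; radius 105 mm to the pad's middle, 7 mm below this point.
- pin: Loose lock pin upright in the wooden block, 60 g, 80 mm long. Origin at the tip of its foot, z up along it. Steel shank 10 mm across, 38 mm long (tip chamfered to 5 mm); flange 22 mm across from 38 to 42 mm; orange grip 17 mm across from 42 to 80 mm. In the block, and in the ear when home, its flange rests on the top face.
- pin_block: Wooden block 60 x 60 x 40 mm fixed to the bench that stores the pin in a 14 mm hole through its middle. Origin under its centre.
- cup: Bystander: grey paint cup with black lid, 76 mm across, 85 mm high; origin under its centre.
- tint: Bystander: white bottle with blue cap, 44 mm across, 110 mm high; origin under its centre.
- tin: Bystander: tin with green band, 70 mm across, 80 mm high; origin under its centre.

How it is judged (in metres and radians):
On the way, in this order (a step that is already met when the one before it is completed fails the run):
1. the lock pin is down through both ears (horizontal distance between pin and pin_hole below 0.008 m and z of pin in the frame of pin_hole below -0.03 m and value of joint carriage below 0.006 m), for 0.2 s.
2. the jack stands on the bench with its saddle under the lift mark, handle up (horizontal distance between saddle_top and lift_mark below 0.012 m and height (world z) of jack below 0.004 m and angle between jack's own z axis and vertical below 0.05 rad and value of joint handle below 0.12 rad), for 0.2 s.
3. trial stroke: handle fully down, tray lifted (value of joint handle above 0.46 rad and height (world z) of lift_mark above 0.091 m), for 0.1 s.
4. handle back up, tray back on its feet (value of joint handle below 0.1 rad and height (world z) of lift_mark below 0.083 m), for 0.1 s.
At the end, for the whole second after the job is handed in: The arm holds the handle down (over 0.46 rad); lift mark over 91 mm high, on the saddle, untouched by the arm; saddle within 15 mm of the lift mark, jack flat on the bench; pin at least 28 mm down through both ears, carriage rolled under 8 mm (all of step 3 and contact force between saddle and stand above 1 N and horizontal distance between saddle_top and lift_mark below 0.015 m and angle between jack's own z axis and vertical below 0.05 rad and height (world z) of jack below 0.004 m and contact force between any of the arm, the fingers and jack above 1 N and contact force between each of the arm, the fingers and stand below 0.5 N and horizontal distance between pin and pin_hole below 0.012 m and z of pin in the frame of pin_hole below -0.028 m and value of joint carriage below 0.008 m); the arm keeps its last pose, push and grip.
It fails at once if a bystander is disturbed (moved over 30 mm or tipped) (distance of any of cup, tint, tin from where it was at the start of the episode above 0.03 m or angle between any of cup, tint, tin's own z axis and vertical above 0.4 rad).
It also fails if it takes over 72 s, if anything falls off the work surface, if the arm or the gripper's body presses on something with over 40 N, if the wrist force passes 120 N, or if a joint passes its speed limit or range.

## Working session

There is one attempt and no reset: what is moved stays moved. The work goes in short steps, Python scripts to look and compute and a shell command to move; the robot and the scene stay as the last step left them, time stands still between calls to the robot, and variables do not carry over. Pictures are saved under pics/ and viewed, and the job is handed in when it is done.

```bash
mkdir -p pics; ls; cat > h.py <<'E'
import numpy as np, cv2
from rig import sensors, imaging, ctrl
from scipy.spatial.transform import Rotation as Ro
def cap(n,fn):
    p,d=imaging.capture(n); cv2.imwrite(f'pics/{fn}.png',p[:,:,::-1]); np.save(f'pics/{fn}.npy',d); return p,d
def ray(n,u,v,z=None,depth=None):
    c=imaging.camera_params(n);K=np.array(c['intrinsics']);R=np.array(c['R']);t=np.array(c['t'])
    r=np.linalg.inv(K)@np.array([u,v,1.])
    if depth is not None: return R.T@(r*depth-t)
    o=-R.T@t; dd=R.T@r
    return o+dd*(z-o[2])/dd[2]
def proj(n,X):
    c=imaging.camera_params(n);q=np.array(c['R'])@np.array(X)+np.array(c['t']);q=np.array(c['intrinsics'])@q;return q[:2]/q[2]
def st():
    s=sensors.sense();w,x,y,z=s['ee_rot'];M=Ro.from_quat([x,y,z,w]).as_matrix()
    return s,np.array(s['eef_pos']),M
def go(target,yaxis=None):
    s,p,M=st(); print('t',s['time_s'],'tcp',p.round(1),'F',np.round(s['force'],1),'g',s['grip_width']);print('tool shift',(M.T@(np.array(target)-p)).round(1))
E
python3 - <<'E'
from h import *
s,p,M=st();print(s);print(M.round(3))
for n in('scene','top'): cap(n,n+'0'); c=imaging.camera_params(n);print(n,-np.array(c['R']).T@c['t'],c['intrinsics'])
E
```

```text
pics
{'time_s': 0.0, 'joints': array([ 9.94593526e-01,  3.13470711e-01,  1.49844329e+00,  1.22134011e-05,
        1.33098756e+00, -2.23418348e-01]), 'dq': array([-0.0007132 , -0.00165438,  0.00016294, -0.00059709,  0.00094385,
       -0.00178673]), 'tau': array([-3.91747235e-04, -4.12252343e+01, -2.59744102e+01, -2.20333741e-04,
        4.15917064e-03,  4.02602410e-06]), 'eef_pos': array([181.26894689, 492.4418005 , 230.72213914]), 'ee_rot': array([-2.60205410e-04,  1.75480325e-01,  9.84482721e-01, -6.00531617e-04]), 'force': array([-0.53729407,  0.17491886,  1.16950945]), 'wrist_torque': array([-0.02625473,  0.04062784, -0.0118818 ]), 'grip_width': 0.9943386020660923}
[[-0.938  0.346 -0.001]
 [ 0.346  0.938 -0.001]
 [ 0.    -0.001 -1.   ]]
scene [ 958.26556685  434.98569653 1200.37166391] [[499.12105258   0.         321.65298777]
 [  0.         499.12105258 199.77910701]
 [  0.           0.           1.        ]]
top [ 343.70560481  -61.61734586 1572.11906221] [[512.54117933   0.         320.02247051]
 [  0.         512.54117933 200.04387912]
 [  0.           0.           1.        ]]
```

View pics/scene0.png

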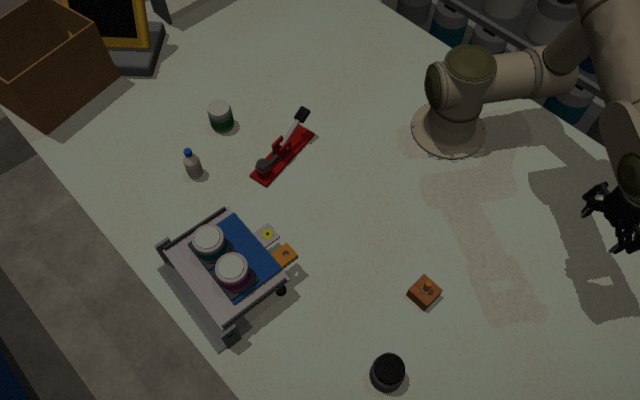

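View pics/top0.png

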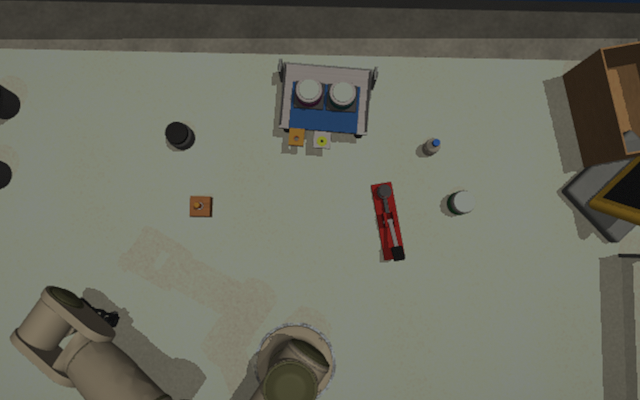

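The top view shows world +x up and +y left. The stand's yellow mark is near (322,141), the orange ear near (297,138), the pin block near (201,206), and the jack runs from (383,185) to (397,258). I'll enlarge these areas next.

```bash
python3 - <<'E'
from h import *
im=cv2.imread('pics/top0.png');sc=cv2.imread('pics/scene0.png')
def crop(i,x,y,w,h,k): return cv2.resize(i[y:y+h,x:x+w],(w*k,h*k),interpolation=cv2.INTER_CUBIC)
a=crop(im,270,110,100,50,8); b=crop(im,365,175,50,90,6)  ;c=crop(im,180,190,50,35,8);
cv2.imwrite('pics/c1.png',a);cv2.imwrite('pics/c2.png',b);cv2.imwrite('pics/c3.png',c)
cv2.imwrite('pics/c4.png',crop(sc,245,215,80,60,8));cv2.imwrite('pics/c5.png',crop(sc,395,265,60,50,8));cv2.imwrite('pics/c6.png',crop(sc,240,95,90,100,6))
E
```

```text
(no output)
```

View pics/c1.png

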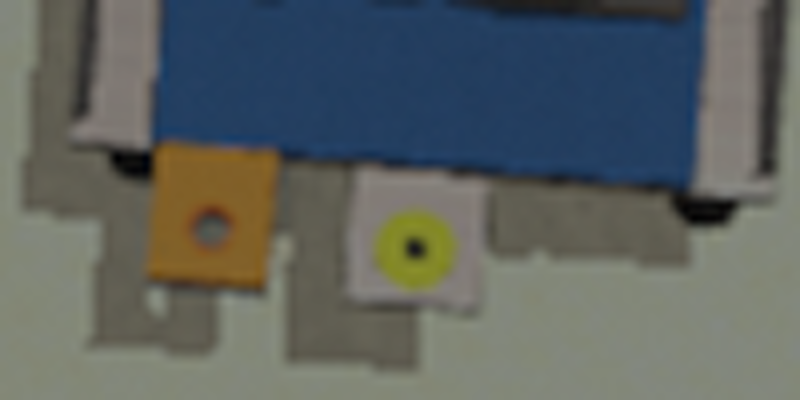

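View pics/c2.png

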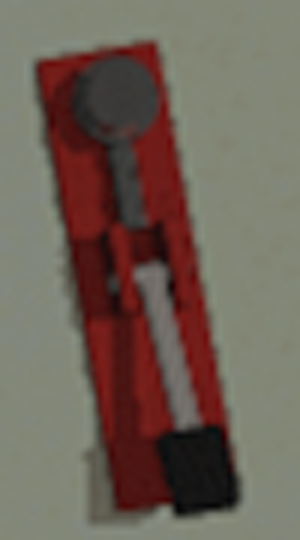

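View pics/c3.png

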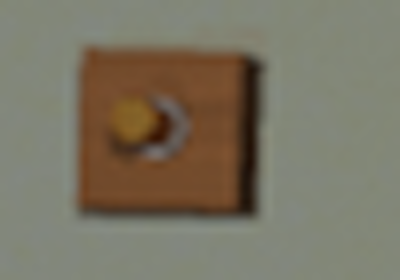

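View pics/c4.png

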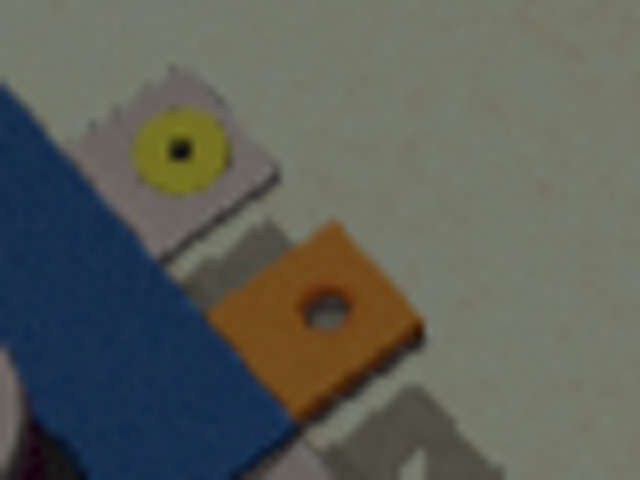

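View pics/c5.png

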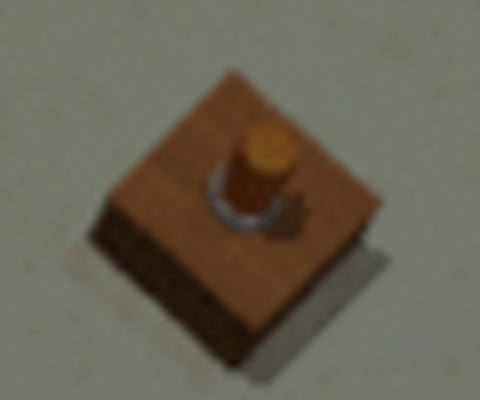

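View pics/c6.png

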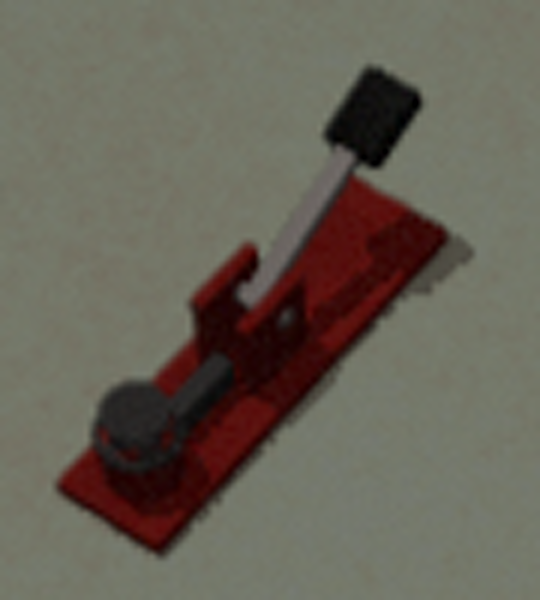

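```bash
cat > tri.py <<'E'
from h import *
def tri(a,b):
    A=[];B=[]
    for n,(u,v) in(('top',a),('scene',b)):
        c=imaging.camera_params(n);P=np.array(c['intrinsics'])@np.hstack([np.array(c['R']),np.array(c['t'])[:,None]])
        A+= [u*P[2]-P[0],v*P[2]-P[1]]
    A=np.array(A);x=np.linalg.svd(A)[2][-1];return x[:3]/x[3]
E
python3 - <<'E'
from tri import *
d0,d1=np.load('pics/top0.npy'),np.load('pics/scene0.npy')
for nm,a,b,z in [('disc',(321.44,140.56),(267.19,233.31),88),('hole',(296.06,138.06),(285.44,253.06),98),('pintop',(196.19,204.31),(428.31,282.81),82),('saddle',(384.08,190.92),(262.9,162.9),62),('pad',(397.9,252.9),(302.1,113.75),97)]:
    print(nm,'tri',tri(a,b).round(1),'top',ray('top',*a,z).round(1),'scene',ray('scene',*b,z).round(1),'depth', ray('top',*a,depth=d0[round(a[1]),round(a[0])]).round(1), ray('scene',*b,depth=d1[round(b[1]),round(b[0])]).round(1))
for c in [(38,62),(155,42),(237,495),(118,510)]:
    u=365+(c[0]+.5)/6-.5;v=175+(c[1]+.5)/6-.5;print(ray('top',u,v,12).round(1))
print('block')
for c in [(82,50),(245,50),(245,210),(82,212)]:
    u=180+(c[0]+.5)/8-.5;v=190+(c[1]+.5)/8-.5;print(ray('top',u,v,40).round(1))
E
```

```text
disc tri [658.1 -67.   89.7] top [659.  -67.7  88. ] scene [657.  -67.1  88. ] depth [658.3 -67.7  91.2] [657.7 -66.   90.4]
hole tri [662.6   7.3  96.4] top [662.8   6.6  98. ] scene [662.5   8.7  98. ] depth [682.9  11.    5. ] [658.3   2.6  82.4]
pintop tri [463.6 293.9  83.1] top [464.1 293.6  82. ] scene [462.6 294.4  82. ] depth [463.7 292.3  87.3] [462.5 294.4  81.8]
saddle tri [ 516.2 -256.    61.1] top [ 516.7 -256.5   62. ] scene [ 516.  -254.7   62. ] depth [ 516.8 -256.6   61.2] [ 515.9 -254.9   61.7]
pad tri [ 334.  -292.9   91.9] top [ 334.8 -293.    97. ] scene [ 336.1 -288.5   97. ] depth [ 334.8 -292.2  101.8] [ 336.7 -287.8   98.1]
[ 540.2 -222.4   12. ]
[ 551.7 -282.2   12. ]
[ 322.1 -325.1   12. ]
[ 313.4 -265.1   12. ]
block
[492.7 323.8  40. ]
[493.9 262.7  40. ]
[433.9 260.4  40. ]
[431.9 321.2  40. ]
```

```bash
python3 -m creep '[{"grip":60,"linear":[-27.8,-7.4,8],"rot":[0,0,0]},{"grip":60,"linear":[-27.8,-7.4,8],"rot":[0,0,0]},{"grip":60,"linear":[-27.8,-7.4,8],"rot":[0,0,0]},{"grip":60,"linear":[-27.8,-7.4,8],"rot":[0,0,0]},{"grip":60,"linear":[-27.8,-7.4,8],"rot":[0,0,0]},{"grip":60,"linear":[-27.8,-7.4,8],"rot":[0,0,0]},{"grip":60,"linear":[-27.8,-7.4,8],"rot":[0,0,0]},{"grip":60,"linear":[-27.8,-7.4,8],"rot":[0,0,0]},{"grip":60,"linear":[-27.8,-7.4,8],"rot":[0,0,0]},{"grip":60,"linear":[-27.8,-7.4,8],"rot":[0,0,0]},{"grip":60,"linear":[-27.8,-7.4,8],"rot":[0,0,0]},{"grip":60,"linear":[-27.8,-7.4,8],"rot":[0,0,0]}]' 30
python3 -c "
from h import *
go([463.7,293.9,47]);print(st()[2].round(3))"
```

```text
time_s: 1.1
eef_pos: [464.7, 293.0, 134.6]
ee_rot: [-0.0, 0.176, 0.984, -0.0]
force: [0.7, 1.0, 0.1]
grip_width: 0.702
t 1.1 tcp [464.7 293.  134.6] F [0.7 1.  0.1] g 0.7016647978506466
tool shift [ 1.2  0.6 87.6]
[[-0.938  0.346 -0.001]
 [ 0.346  0.938 -0.   ]
 [ 0.001 -0.    -1.   ]]
```

```bash
python3 -m creep '[{"grip":60,"linear":[1.2,0.6,20],"rot":[0,0,0]},{"grip":60,"linear":[0,0,20],"rot":[0,0,0]},{"grip":50,"linear":[0,0,20],"rot":[0,0,0]},{"grip":50,"linear":[0,0,20],"rot":[0,0,0]},{"grip":50,"linear":[0,0,7],"rot":[0,0,0]},{"grip":10,"linear":[0,0,0],"rot":[0,0,0]},{"grip":10,"linear":[0,0,0],"rot":[0,0,0]},{"grip":10,"linear":[0,0,0],"rot":[0,0,0]},{"grip":10,"linear":[0,0,0],"rot":[0,0,0]},{"grip":10,"linear":[0,0,0],"rot":[0,0,0]},{"grip":10,"linear":[0,0,0],"rot":[0,0,0]},{"grip":10,"linear":[0,0,0],"rot":[0,0,0]}]' 40
python3 -c "
from h import *
go([463.7,293.9,47]);cap('scene','s1');cap('top','t1')
i=cv2.imread('pics/s1.png');cv2.imwrite('pics/s1c.png',cv2.resize(i[230:330,370:490],None,fx=6,fy=6,interpolation=2))"
```

```text
time_s: 2.1
eef_pos: [463.5, 295.3, 49.5]
ee_rot: [0.001, 0.175, 0.984, 0.001]
force: [-1.2, 0.8, 6.9]
grip_width: 0.186
t 2.1 tcp [463.5 295.3  49.5] F [-1.2  0.8  6.9] g 0.1860242018666142
tool shift [-0.7 -1.3  2.5]
```

View pics/s1c.png

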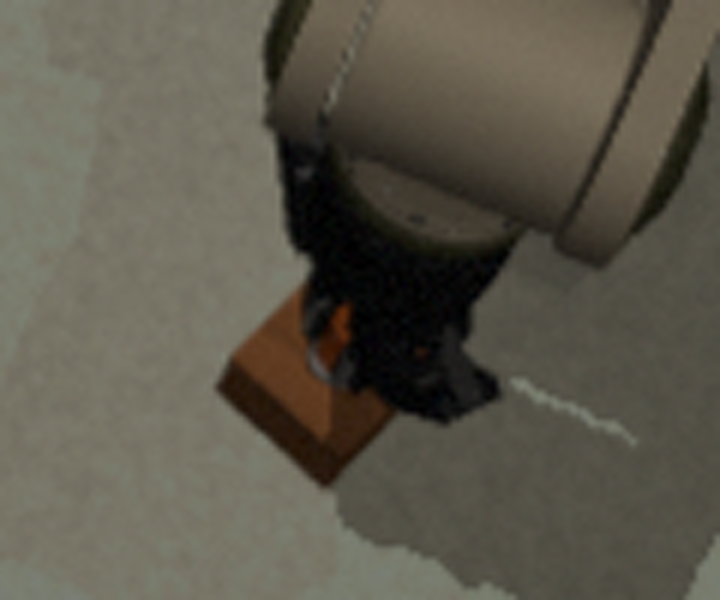

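```bash
python3 -m creep '[{"grip":10,"linear":[0,0,-10],"rot":[0,0,0]},{"grip":10,"linear":[0,0,-25],"rot":[0,0,0]},{"grip":10,"linear":[0,0,-30],"rot":[0,0,0]},{"grip":10,"linear":[0,0,-30],"rot":[0,0,0]},{"grip":10,"linear":[0,0,-20],"rot":[0,0,0]},{"grip":10,"linear":[-10,-7,0],"rot":[0,0,0]},{"grip":10,"linear":[-25,-17,0],"rot":[0,0,0]},{"grip":10,"linear":[-25,-17,0],"rot":[0,0,0]},{"grip":10,"linear":[-25,-17,0],"rot":[0,0,0]},{"grip":10,"linear":[-25,-17,0],"rot":[0,0,0]},{"grip":10,"linear":[-25,-17,0],"rot":[0,0,0]},{"grip":10,"linear":[-25,-17,0],"rot":[0,0,0]}]' 40
python3 -m creep '[{"grip":10,"linear":[-25,-18,0],"rot":[0,0,0]},{"grip":10,"linear":[-25,-18,0],"rot":[0,0,0]},{"grip":10,"linear":[-25,-18,0],"rot":[0,0,0]},{"grip":10,"linear":[-25,-18,0],"rot":[0,0,0]},{"grip":10,"linear":[-15,-10,0],"rot":[0,0,0]},{"grip":10,"linear":[0,0,0],"rot":[0,0,0]},{"grip":10,"linear":[0,0,0],"rot":[0,0,0]}]'
python3 -c "
from h import *
go([662.6,7.5,165]);cap('scene','s2');cap('top','t2')
print(st()[2].round(3));print(proj('scene',st()[1]),proj('top',st()[1]))
i=cv2.imread('pics/s2.png');cv2.imwrite('pics/s2c.png',cv2.resize(i[180:290,220:340],None,fx=5,fy=5,interpolation=2))
i=cv2.imread('pics/t2.png');cv2.imwrite('pics/t2c.png',cv2.resize(i[80:190,230:350],None,fx=5,fy=5,interpolation=2))"
```

```text
time_s: 3.2
eef_pos: [575.8, 135.6, 162.9]
ee_rot: [-0.001, 0.176, 0.984, -0.0]
force: [-0.7, 0.7, -0.7]
grip_width: 0.185
time_s: 3.78
eef_pos: [654.7, 19.8, 162.4]
ee_rot: [-0.001, 0.176, 0.984, 0.0]
force: [0.2, 0.5, -0.1]
grip_width: 0.182
t 3.7833 tcp [654.7  19.8 162.4] F [ 0.2  0.5 -0.1] g 0.18226038404741046
tool shift [-11.7  -8.8  -2.6]
[[-0.939  0.345 -0.001]
 [ 0.345  0.939  0.   ]
 [ 0.001 -0.    -1.   ]]
[290.19537798 242.55498535] [289.75134456 135.94777152]
```

View pics/s2c.png

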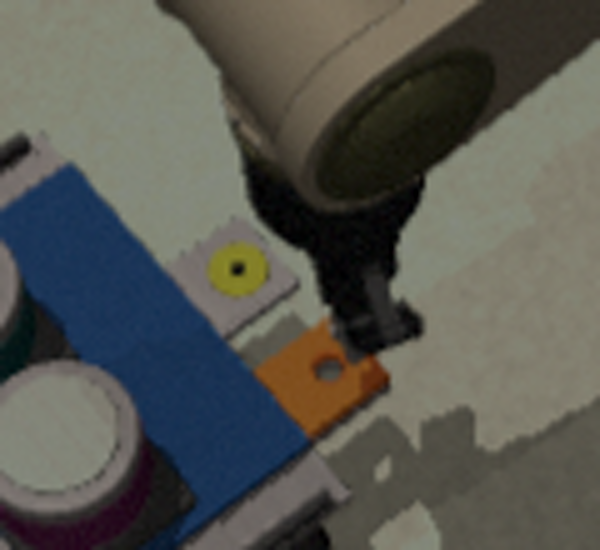

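View pics/t2c.png

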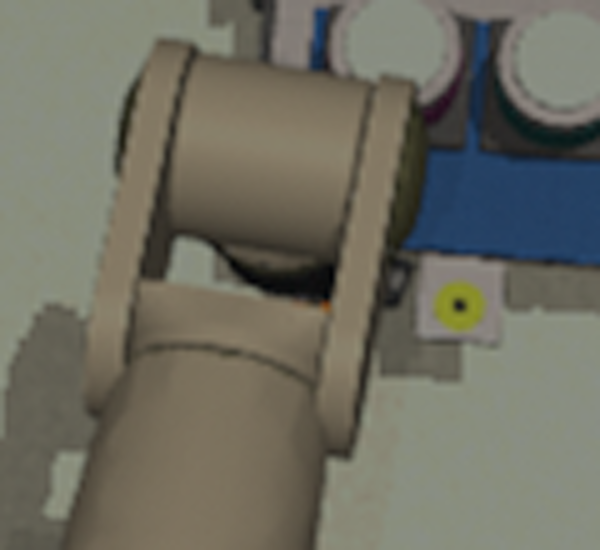

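```bash
python3 -c "
from h import *
p=st()[1]
for dz in (30,0,-5,-10,-47):
  u=proj('scene',p+[0,0,dz]);print(dz,((u-[220,180])*5).round())
i=cv2.imread('pics/s2.png');cv2.imwrite('pics/s2d.png',cv2.convertScaleAbs(cv2.resize(i[225:275,270:320],None,fx=12,fy=12,interpolation=2),alpha=2.5,beta=20))
"
```

```text
30 [348. 283.]
0 [351. 313.]
-5 [351. 318.]
-10 [352. 322.]
-47 [356. 356.]
```

View pics/s2d.png

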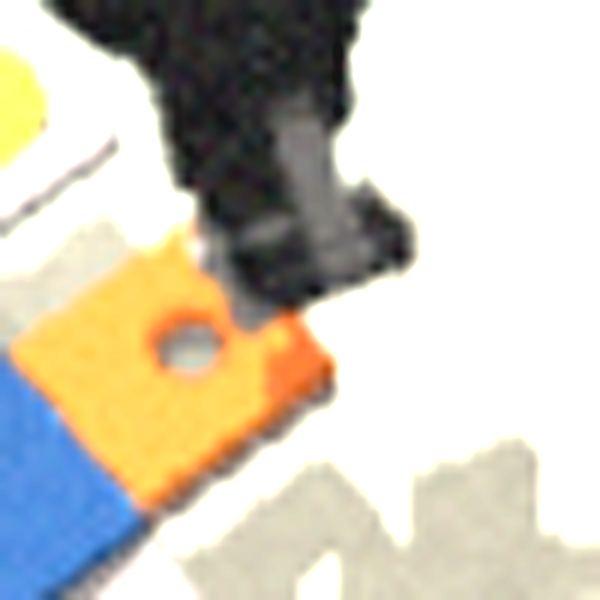

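```bash
python3 -m creep '[{"grip":10,"linear":[-6,-4.4,0],"rot":[0,0,0]},{"grip":10,"linear":[-5.7,-4.4,0],"rot":[0,0,0]},{"grip":10,"linear":[0,0,6],"rot":[0,0,0]},{"grip":10,"linear":[0,0,0],"rot":[0,0,0]},{"grip":10,"linear":[0,0,0],"rot":[0,0,0]},{"grip":10,"linear":[0,0,0],"rot":[0,0,0]}]'
python3 -c "
from h import *
go([662.6,7.5,107]);cap('scene','s3')
p=st()[1];o=np.array([270,225])
print((proj('scene',p+[0,0,-47.5])-o)*12,(proj('scene',[662.6,7.5,98])-o)*12)
i=cv2.imread('pics/s3.png');cv2.imwrite('pics/s3d.png',cv2.convertScaleAbs(cv2.resize(i[225:275,270:320],None,fx=12,fy=12,interpolation=2),alpha=2.5,beta=20))
"
```

```text
time_s: 4.38
eef_pos: [662.8, 8.7, 157.2]
ee_rot: [-0.0, 0.175, 0.985, 0.0]
force: [0.2, -0.3, -0.8]
grip_width: 0.187
t 4.3833 tcp [662.8   8.7 157.2] F [ 0.2 -0.3 -0.8] g 0.18736929776131642
tool shift [-0.3 -1.2 50.2]
[180.92824548 312.98584605] [180.98465501 333.34860808]
```

View pics/s3d.png

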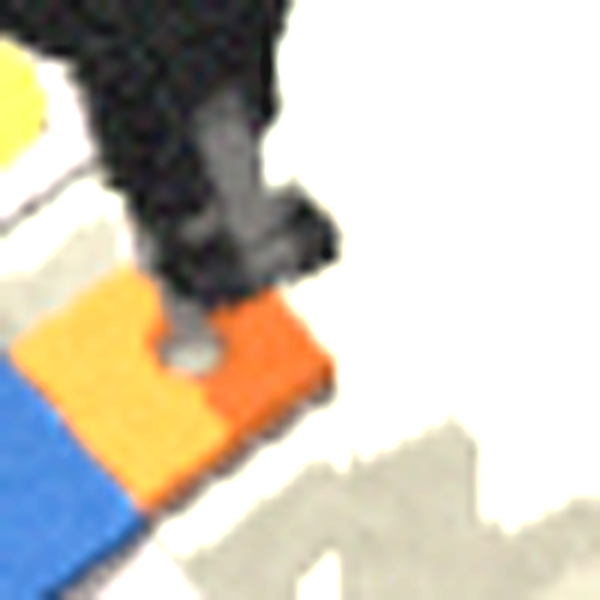

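```bash
python3 -m creep '[{"grip":10,"linear":[0,-0.5,6],"rot":[0,0,0]},{"grip":10,"linear":[0,0,6],"rot":[0,0,0]},{"grip":10,"linear":[0,0,6],"rot":[0,0,0]},{"grip":10,"linear":[0,0,6],"rot":[0,0,0]},{"grip":10,"linear":[0,0,0],"rot":[0,0,0]},{"grip":10,"linear":[0,0,0],"rot":[0,0,0]}]'

```

```text
time_s: 4.93
eef_pos: [662.5, 8.1, 132.7]
ee_rot: [-0.0, 0.175, 0.984, -0.0]
force: [-0.5, 0.9, -0.4]
grip_width: 0.187
```

```bash
python3 -m creep '[{"grip":10,"linear":[0,0,5],"rot":[0,0,0]},{"grip":10,"linear":[0,0,5],"rot":[0,0,0]},{"grip":10,"linear":[0,0,5],"rot":[0,0,0]},{"grip":10,"linear":[0,0,5],"rot":[0,0,0]},{"grip":10,"linear":[0,0,3],"rot":[0,0,0]},{"grip":10,"linear":[0,0,1],"rot":[0,0,0]},{"grip":10,"linear":[0,0,0],"rot":[0,0,0]}]'

```

```text
time_s: 5.52
eef_pos: [662.6, 8.0, 108.9]
ee_rot: [-0.0, 0.176, 0.984, 0.0]
force: [0.1, -0.2, -0.8]
grip_width: 0.183
```

```bash
python3 -m creep '[{"grip":10,"linear":[0,0,1],"rot":[0,0,0]},{"grip":45,"linear":[0,0,0],"rot":[0,0,0]},{"grip":45,"linear":[0,0,0],"rot":[0,0,0]},{"grip":45,"linear":[0,0,0],"rot":[0,0,0]},{"grip":45,"linear":[0,0,0],"rot":[0,0,0]},{"grip":45,"linear":[0,0,-25],"rot":[0,0,0]},{"grip":45,"linear":[0,0,-35],"rot":[0,0,0]},{"grip":45,"linear":[0,0,-35],"rot":[0,0,0]},{"grip":45,"linear":[40,0,0],"rot":[0,0,0]},{"grip":45,"linear":[40,0,0],"rot":[0,0,0]}]'
python3 -c "
from h import *
go([432.9,-271.9,120]);cap('scene','s4');cap('top','t4')
i=cv2.imread('pics/s4.png');cv2.imwrite('pics/s4d.png',cv2.convertScaleAbs(cv2.resize(i[215:275,260:330],None,fx=9,fy=9,interpolation=2),alpha=2,beta=20))
"
```

```text
time_s: 6.35
eef_pos: [588.9, 35.2, 205.8]
ee_rot: [0.004, 0.176, 0.984, 0.0]
force: [0.3, 0.8, -1.1]
grip_width: 0.523
t 6.35 tcp [588.9  35.2 205.8] F [ 0.3  0.8 -1.1] g 0.5226080873371849
tool shift [  40.5 -342.2   85. ]
```

View pics/s4d.png

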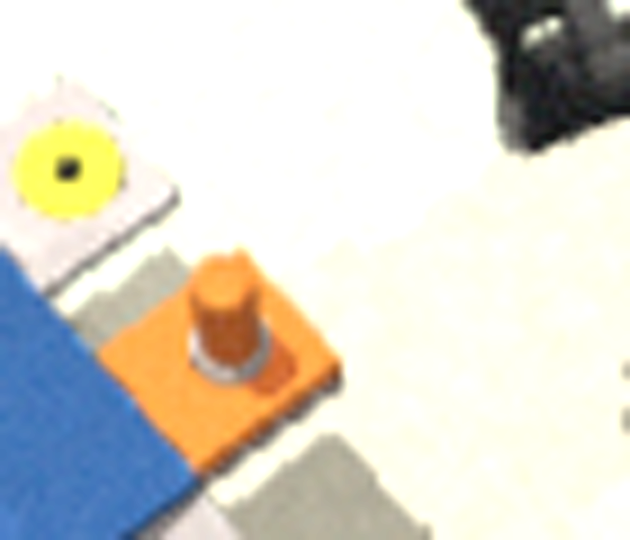

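View pics/t4.png

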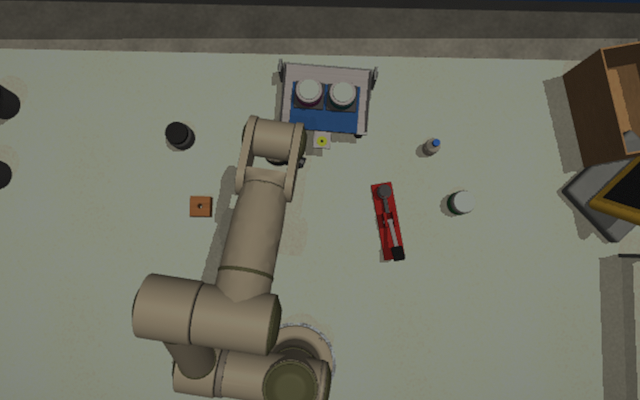

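The pin sits with its flange on the ear, orange grip up, at about crop (228,330). The tray and the bystanders have not moved. Next is the jack.

```bash
python3 -m creep '[{"grip":70,"linear":[3.4,-28.5,0],"rot":[0,0,0]},{"grip":70,"linear":[3.4,-28.5,0],"rot":[0,0,0]},{"grip":70,"linear":[3.4,-28.5,5],"rot":[0,0,0]},{"grip":70,"linear":[3.4,-28.5,5],"rot":[0,0,0]},{"grip":70,"linear":[3.4,-28.5,5],"rot":[0,0,0]},{"grip":70,"linear":[3.4,-28.5,5],"rot":[0,0,0]},{"grip":70,"linear":[3.4,-28.5,5],"rot":[0,0,0]},{"grip":70,"linear":[3.4,-28.5,5],"rot":[0,0,0]},{"grip":70,"linear":[3.4,-28.5,5],"rot":[0,0,0]},{"grip":70,"linear":[3.4,-28.5,5],"rot":[0,0,0]},{"grip":70,"linear":[3.4,-28.5,5],"rot":[0,0,0]},{"grip":70,"linear":[3.4,-28.5,5],"rot":[0,0,0]}]'
python3 -m creep '[{"grip":70,"linear":[0,0,0],"rot":[0,0,-0.11]},{"grip":70,"linear":[0,0,0],"rot":[0,0,-0.11]},{"grip":70,"linear":[0,0,0],"rot":[0,0,-0.11]},{"grip":70,"linear":[0,0,0],"rot":[0,0,-0.11]},{"grip":70,"linear":[0,0,0],"rot":[0,0,-0.1]},{"grip":70,"linear":[0,0,0],"rot":[0,0,0]}]'
python3 -c "
from h import *
go([432.9,-271.9,27]);print(st()[2].round(3),st()[0]['joints'].round(2));cap('scene','s5');cap('top','t5')
i=cv2.imread('pics/s5.png');cv2.imwrite('pics/s5d.png',cv2.convertScaleAbs(cv2.resize(i[80:200,230:340],None,fx=5,fy=5,interpolation=2),alpha=2,beta=20))
"
```

```text
time_s: 7.45
eef_pos: [430.7, -272.8, 153.4]
ee_rot: [0.0, 0.176, 0.984, -0.0]
force: [0.2, 0.2, 0.5]
grip_width: 0.821
time_s: 7.95
eef_pos: [431.4, -271.6, 153.5]
ee_rot: [0.0, -0.095, 0.995, -0.0]
force: [1.1, -0.3, -0.3]
grip_width: 0.819
t 7.95 tcp [ 431.4 -271.6  153.5] F [ 1.1 -0.3 -0.3] g 0.8186896167120908
tool shift [ -1.4  -0.5 126.5]
[[-0.982 -0.189  0.   ]
 [-0.189  0.982 -0.001]
 [-0.    -0.001 -1.   ]] [-0.79  0.36  1.65 -0.    1.13 -2.55]
```

View pics/s5d.png

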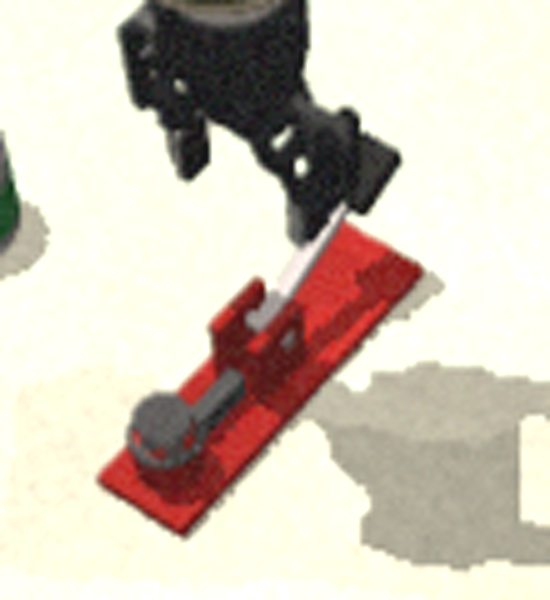

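```bash
python3 -m creep '[{"grip":70,"linear":[-1.4,-0.5,25],"rot":[0,0,0]},{"grip":70,"linear":[0,0,30],"rot":[0,0,0]},{"grip":70,"linear":[0,0,30],"rot":[0,0,0]},{"grip":70,"linear":[0,0,25],"rot":[0,0,0]},{"grip":70,"linear":[0,0,17],"rot":[0,0,0]},{"grip":70,"linear":[0,0,0],"rot":[0,0,0]},{"grip":25,"linear":[0,0,0],"rot":[0,0,0]},{"grip":25,"linear":[0,0,0],"rot":[0,0,0]},{"grip":25,"linear":[0,0,0],"rot":[0,0,0]},{"grip":25,"linear":[0,0,0],"rot":[0,0,0]},{"grip":25,"linear":[0,0,0],"rot":[0,0,0]},{"grip":25,"linear":[0,0,0],"rot":[0,0,0]}]' 80
python3 -c "
from h import *
go([432.9,-271.9,26]);cap('scene','s6')
i=cv2.imread('pics/s6.png');cv2.imwrite('pics/s6d.png',cv2.convertScaleAbs(cv2.resize(i[80:200,230:340],None,fx=5,fy=5,interpolation=2),alpha=2,beta=20))
"
```

```text
time_s: 9.05
eef_pos: [433.7, -272.7, 28.2]
ee_rot: [0.001, -0.093, 0.996, -0.002]
force: [-0.2, -2.7, 6.4]
grip_width: 0.414
t 9.05 tcp [ 433.7 -272.7   28.2] F [-0.2 -2.7  6.4] g 0.4139813812127708
tool shift [0.6 0.9 2.2]
```

View pics/s6d.png

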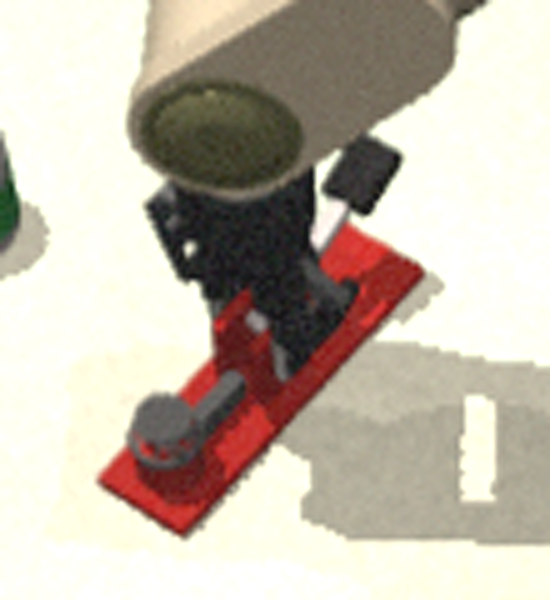

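```bash
python3 -m creep '[{"grip":25,"linear":[0,0,-6],"rot":[0,0,0]},{"grip":25,"linear":[0,0,-6],"rot":[0,0,0]},{"grip":25,"linear":[-5,10,0],"rot":[0,0,0]},{"grip":25,"linear":[-9,20,0],"rot":[0,0,0]},{"grip":25,"linear":[-11,20,0],"rot":[0,0,0]},{"grip":25,"linear":[-11,25,0],"rot":[0,0,0]},{"grip":25,"linear":[-11,25,0],"rot":[0,0,0]},{"grip":25,"linear":[-11,25,0],"rot":[0,0,0]},{"grip":25,"linear":[-11,25,0],"rot":[0,0,0]},{"grip":25,"linear":[-11,20,0],"rot":[0,0,0]},{"grip":25,"linear":[-11,20,0],"rot":[0,0,0]},{"grip":25,"linear":[-5,10,0],"rot":[0,0,0]}]'
python3 -m creep '[{"grip":25,"linear":[0,0,0],"rot":[0,0,0.03]},{"grip":25,"linear":[0,0,0],"rot":[0,0,0.06]},{"grip":25,"linear":[0,0,0],"rot":[0,0,0.07]},{"grip":25,"linear":[0,0,0],"rot":[0,0,0.06]},{"grip":25,"linear":[0,0,0],"rot":[0,0,0.03]},{"grip":25,"linear":[0,0,0],"rot":[0,0,0]},{"grip":25,"linear":[0,0,0],"rot":[0,0,0]}]'
python3 -c "
from h import *
go([573.9,-63.1,40]);print(st()[2].round(3));cap('scene','s7');cap('top','t7')
i=cv2.imread('pics/s7.png');cv2.imwrite('pics/s7d.png',cv2.convertScaleAbs(cv2.resize(i[150:270,240:370],None,fx=5,fy=5,interpolation=2),alpha=2,beta=20))
i=cv2.imread('pics/t7.png');cv2.imwrite('pics/t7d.png',cv2.convertScaleAbs(cv2.resize(i[90:210,260:380],None,fx=5,fy=5,interpolation=2),alpha=2,beta=20))
"
```

```text
time_s: 10.1
eef_pos: [489.4, -54.0, 38.1]
ee_rot: [-0.001, -0.094, 0.996, 0.001]
force: [-0.7, 1.3, -9.6]
grip_width: 0.41
time_s: 10.68
eef_pos: [489.3, -56.8, 38.1]
ee_rot: [-0.0, 0.031, 1.0, 0.0]
force: [0.1, 0.0, -9.9]
grip_width: 0.409
t 10.6833 tcp [489.3 -56.8  38.1] F [ 0.1  0.  -9.9] g 0.40885670090529724
tool shift [-84.8  -1.1  -1.9]
[[-0.998  0.062 -0.001]
 [ 0.062  0.998  0.   ]
 [ 0.001  0.    -1.   ]]
```

View pics/s7d.png

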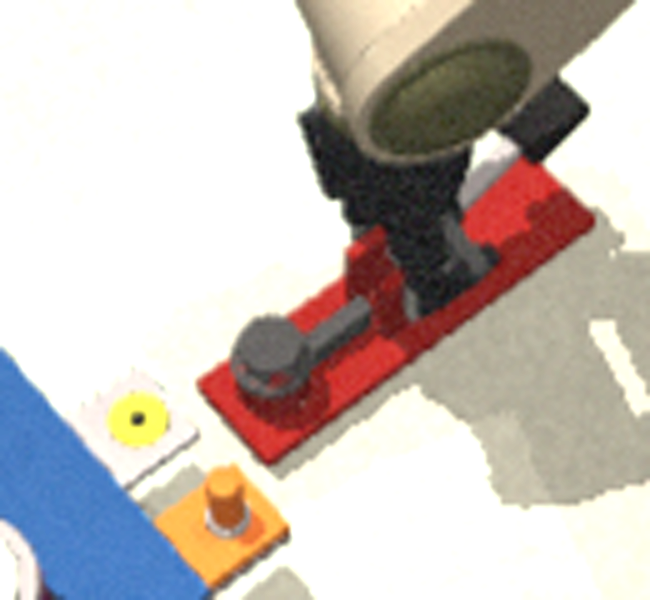

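View pics/t7d.png

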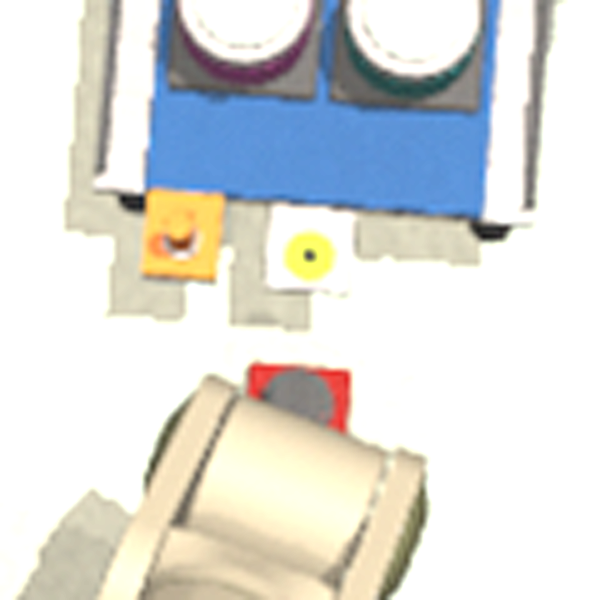

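```bash
python3 -c "
from tri import *
a=(319.3,170.2);b=(293.6,219.6)
s=tri(a,b);print(s,ray('top',*a,72),ray('scene',*b,72))
d=np.array([658.1,-67.2])-ray('scene',*b,72)[:2]; R=np.array([[-.998,.062],[.062,.998]]);print('shift scene',R.T@d)
d=np.array([658.5,-67.5])-ray('top',*a,72)[:2];print('top',R.T@d)
"
```

```text
[574.52660632 -62.73382166  61.84039171] [573.3318944  -63.12222311  72.        ] [577.60190094 -57.85110967  72.        ]
shift scene [-80.91673406  -4.33931041]
top [-85.26919155   0.91140121]
```

```bash
python3 -c "
from h import *
dt=np.load('pics/t7.npy');ds=np.load('pics/s7.npy')
for u,v in((317,170),(319,170),(321,171),(319,168)): print('top saddle',ray('top',u,v,depth=dt[v,u]).round(1))
for u,v in((293,219),(294,220),(292,221),(295,218)): print('sc saddle',ray('scene',u,v,depth=ds[v,u]).round(1))
for u,v in((311,164),(328,166),(327,173)): print('top plate',ray('top',u,v,depth=dt[v,u]).round(1))
for u,v in((284,228),(293,239),(313,208),(348,183),(355,193),(345,190)): print('sc plate',u,v,ray('scene',u,v,depth=ds[v,u]).round(1))
"
```

```text
top saddle [574.2 -56.3  69.4]
top saddle [573.6 -62.2  74.2]
top saddle [570.8 -68.2  73.8]
top saddle [579.8 -62.1  72.3]
sc saddle [577.6 -60.1  72.2]
sc saddle [576.8 -57.3  69.6]
sc saddle [583.2 -57.8  71.5]
sc saddle [570.6 -60.4  68.5]
top plate [599.6 -37.4  21.8]
top plate [594.4 -89.5  22.4]
top plate [572.  -86.8  27.5]
sc plate 284 228 [596.2 -78.5  21.5]
sc plate 293 239 [599.4 -39.4  17.3]
sc plate 313 208 [501.2 -66.9  29.7]
sc plate 348 183 [370.5 -62.4  20.9]
sc plate 355 193 [381.8 -24.1  25. ]
sc plate 345 190 [393.4 -51.5  21.5]
```

```bash
python3 -m creep '[{"grip":25,"linear":[-4,0,2],"rot":[0,0,0]},{"grip":25,"linear":[-10,-0.5,1],"rot":[0,0,0]},{"grip":25,"linear":[-14,0,0],"rot":[0,0,0]},{"grip":25,"linear":[-14,0,0],"rot":[0,0,0]},{"grip":25,"linear":[-14,0,0],"rot":[0,0,0]},{"grip":25,"linear":[-14,0,0],"rot":[0,0,0]},{"grip":25,"linear":[-10,0,0],"rot":[0,0,0]},{"grip":25,"linear":[-4,0,0],"rot":[0,0,0]},{"grip":25,"linear":[0,0,0],"rot":[0,0,0]},{"grip":25,"linear":[0,0,0],"rot":[0,0,0]},{"grip":25,"linear":[0,0,3],"rot":[0,0,0]},{"grip":25,"linear":[0,0,0],"rot":[0,0,0]}]'
python3 -c "
from h import *
go([573.9,-63.1,28]);print(st()[2].round(3));cap('scene','s8');cap('top','t8')
i=cv2.imread('pics/s8.png');cv2.imwrite('pics/s8d.png',cv2.convertScaleAbs(cv2.resize(i[180:280,230:340],None,fx=6,fy=6,interpolation=2),alpha=2,beta=20))
"
```

```text
time_s: 11.78
eef_pos: [572.7, -62.6, 31.7]
ee_rot: [-0.001, 0.031, 1.0, 0.0]
force: [-0.5, -0.6, -10.1]
grip_width: 0.413
t 11.7833 tcp [572.7 -62.6  31.7] F [ -0.5  -0.6 -10.1] g 0.4129880570316821
tool shift [-1.2 -0.4  3.7]
[[-0.998  0.063 -0.001]
 [ 0.063  0.998  0.   ]
 [ 0.001  0.    -1.   ]]
```

View pics/s8d.png

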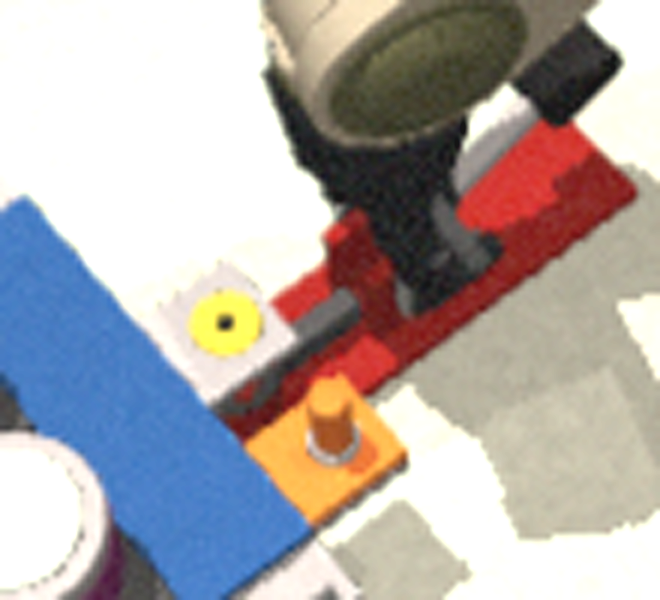

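View pics/t8.png

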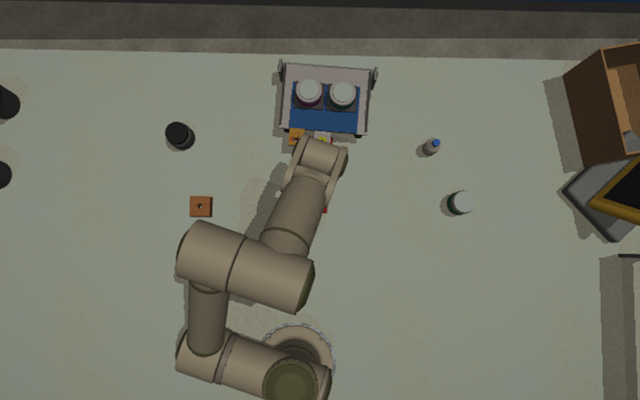

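```bash
python3 -m creep '[{"grip":25,"linear":[-1.2,-0.4,1.5],"rot":[0,0,0]},{"grip":25,"linear":[0,0,1.5],"rot":[0,0,0]},{"grip":25,"linear":[0,0,0],"rot":[0,0,0]},{"grip":25,"linear":[0,0,0],"rot":[0,0,0]}]'
python3 -m creep '[{"grip":25,"linear":[0,0,0.8],"rot":[0,0,0]},{"grip":25,"linear":[0,0,0],"rot":[0,0,0]}]'
```

```text
time_s: 12.22
eef_pos: [574.6, -63.3, 29.1]
ee_rot: [-0.0, 0.031, 1.0, 0.0]
force: [0.1, 0.3, -9.3]
grip_width: 0.417
time_s: 12.38
eef_pos: [574.8, -63.3, 28.5]
ee_rot: [0.0, 0.031, 1.0, -0.0]
force: [-0.1, 0.3, -9.0]
grip_width: 0.406
```

```bash
python3 -m creep '[{"grip":25,"linear":[0,0,0.8],"rot":[0,0,0]},{"grip":25,"linear":[0,0,0],"rot":[0,0,0]}]'
python3 -m creep '[{"grip":25,"linear":[0,0,0.8],"rot":[0,0,0]},{"grip":25,"linear":[0,0,0],"rot":[0,0,0]}]'
```

```text
time_s: 12.55
eef_pos: [574.8, -63.3, 28.1]
ee_rot: [0.0, 0.031, 1.0, -0.0]
force: [-2.7, 1.4, -2.5]
grip_width: 0.412
time_s: 12.72
eef_pos: [574.9, -63.3, 28.2]
ee_rot: [0.0, 0.031, 1.0, -0.0]
force: [-6.9, 0.5, 4.7]
grip_width: 0.411
```

```bash
python3 -m creep '[{"grip":60,"linear":[0,0,-0.8],"rot":[0,0,0]},{"grip":60,"linear":[0,0,0],"rot":[0,0,0]},{"grip":60,"linear":[0,0,0],"rot":[0,0,0]},{"grip":60,"linear":[0,0,-5],"rot":[0,0,0]},{"grip":60,"linear":[0,0,-30],"rot":[0,0,0]},{"grip":60,"linear":[0,0,-30],"rot":[0,0,0]},{"grip":60,"linear":[0,0,-30],"rot":[0,0,0]},{"grip":0,"linear":[0,0,-20],"rot":[0,0,0]},{"grip":0,"linear":[25,0,0],"rot":[0,0,0]},{"grip":0,"linear":[30,0,0],"rot":[0,0,0]},{"grip":0,"linear":[30,0,0],"rot":[0,0,0]},{"grip":0,"linear":[22,0,0],"rot":[0,0,0]}]'
python3 -c "
from h import *
cap('scene','s9');cap('top','t9')
i=cv2.imread('pics/s9.png');cv2.imwrite('pics/s9d.png',cv2.convertScaleAbs(cv2.resize(i[160:280,230:360],None,fx=6,fy=6,interpolation=2)[:600],alpha=2,beta=20))
i=cv2.imread('pics/t9.png');cv2.imwrite('pics/t9d.png',cv2.convertScaleAbs(cv2.resize(i[120:240,260:380],None,fx=5,fy=5,interpolation=2),alpha=2,beta=20))
s,p,M=st();print(s['force'],p)
"
```

```text
time_s: 13.72
eef_pos: [466.1, -56.2, 143.1]
ee_rot: [0.0, 0.031, 1.0, -0.0]
force: [0.3, 0.6, -0.6]
grip_width: 0.003
[ 0.47232107 -0.4471681   0.48748639] [465.89118882 -56.16880348 143.34907591]
```

View pics/s9d.png

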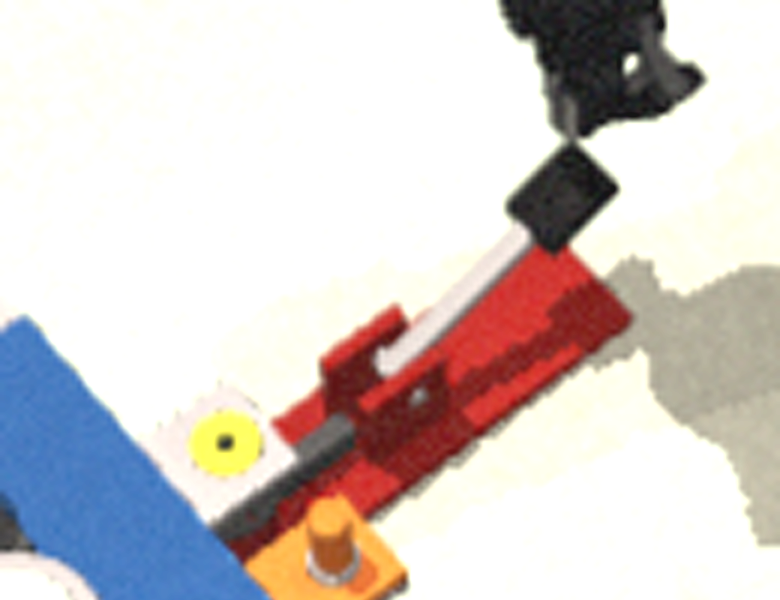

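View pics/t9d.png

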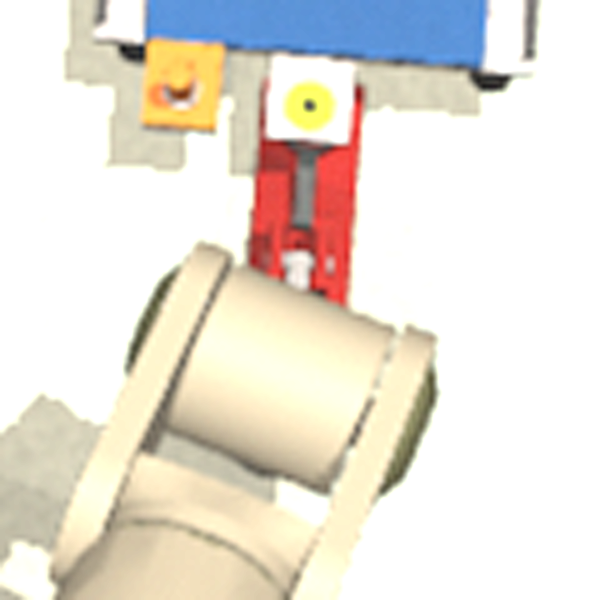

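```bash
python3 -c "
from tri import *
f=lambda x,y:ray('top',260+(x+.5)/5-.5,120+(y+.5)/5-.5,12)
a,b,c,d=f(263,86),f(361,88),f(250,245),f(350,268)
print(a,b,c,d);m=(a+b)/2;yaw=np.arctan2((a-c)[1],(a-c)[0]),np.arctan2((b-d)[1],(b-d)[0]);print(yaw)
print('saddle',m-30*np.array([.998,-.06,0]),'mark',ray('top',260+(309.5)/5-.5,120+104.5/5-.5,88))
g=lambda x,y,z:ray('scene',230+(x+.5)/6-.5,160+(y+.5)/6-.5,z)
print('rear right corner',g(632,318,12)); print('pad',g(565,190,97)); print('expected rear +y', np.array([658.3,-67.2])-205*np.array([.998,-.06])+32*np.array([.06,.998]),'pad',np.array([658.3,-67.2])-189*np.array([.998,-.06]))
"
```

```text
[686.379331   -39.17684178  12.        ] [686.3776885  -99.81596421  12.        ] [586.8768382 -33.2659127  12.       ] [573.85211248 -95.00860657  12.        ]
(np.float64(-0.05933510312250458), np.float64(-0.042696391457444256))
saddle [656.43850975 -67.69640299  12.        ] mark [659.49129919 -67.54119606  88.        ]
rear right corner [460.54377135 -22.70618663  12.        ]
pad [472.585578   -55.66586381  97.        ]
expected rear +y [455.63  -22.964] pad [469.678 -55.86 ]
```

```bash
python3 -m creep '[{"grip":0,"linear":[-1,0,15],"rot":[0,0,0]},{"grip":0,"linear":[0,0,15],"rot":[0,0,0]},{"grip":0,"linear":[0,0,8],"rot":[0,0,0]},{"grip":0,"linear":[0,0,6],"rot":[0,0,0]},{"grip":0,"linear":[0,0,6],"rot":[0,0,0]},{"grip":0,"linear":[0,0,6],"rot":[0,0,0]}]'
python3 -m creep '[{"grip":0,"linear":[0,0,6],"rot":[0,0,0]},{"grip":0,"linear":[0,0,6],"rot":[0,0,0]},{"grip":0,"linear":[0,0,6],"rot":[0,0,0]},{"grip":0,"linear":[0,0,6],"rot":[0,0,0]},{"grip":0,"linear":[0,0,6],"rot":[0,0,0]},{"grip":0,"linear":[0,0,5],"rot":[0,0,0]},{"grip":0,"linear":[0,0,3],"rot":[0,0,0]},{"grip":0,"linear":[0,0,0],"rot":[0,0,0]}]'
python3 -c "
from h import *
go([466,-56,44]);cap('scene','s10')
i=cv2.imread('pics/s10.png');cv2.imwrite('pics/s10d.png',cv2.convertScaleAbs(cv2.resize(i[160:280,230:360],None,fx=6,fy=6,interpolation=2)[:600],alpha=2,beta=20))"
```

```text
time_s: 14.32
eef_pos: [469.5, -56.8, 86.8]
ee_rot: [0.0, 0.031, 1.0, -0.0]
force: [-1.4, -0.7, 4.2]
grip_width: -0.002
time_s: 14.98
eef_pos: [468.1, -56.5, 48.1]
ee_rot: [-0.001, 0.031, 1.0, 0.0]
force: [-7.3, 0.2, 10.2]
grip_width: 0.003
t 14.9833 tcp [468.1 -56.5  48.1] F [-7.3  0.2 10.2] g 0.00343212378862528
tool shift [2.2 0.4 4.1]
```

View pics/s10d.png

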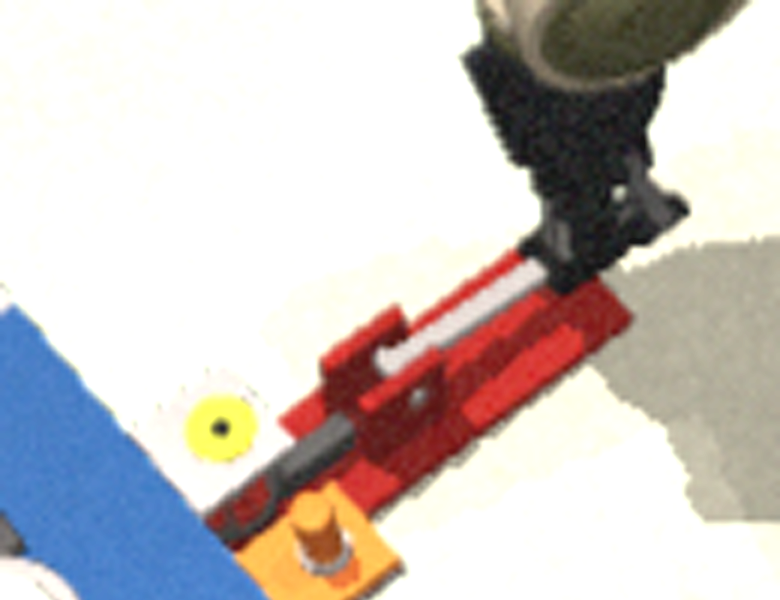

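```bash
python3 -m creep '[{"grip":0,"linear":[0.7,0,1],"rot":[0,0,0]},{"grip":0,"linear":[0,0,1],"rot":[0,0,0]},{"grip":0,"linear":[0,0,0],"rot":[0,0,0]}]'
python3 -m creep '[{"grip":0,"linear":[0.5,0,1],"rot":[0,0,0]},{"grip":0,"linear":[0,0,1],"rot":[0,0,0]},{"grip":0,"linear":[0,0,0],"rot":[0,0,0]}]'
```

```text
time_s: 15.28
eef_pos: [468.1, -56.5, 46.7]
ee_rot: [-0.0, 0.031, 1.0, -0.0]
force: [-5.3, 0.9, 10.8]
grip_width: -0.001
time_s: 15.53
eef_pos: [468.1, -56.6, 45.1]
ee_rot: [0.001, 0.031, 1.0, -0.0]
force: [-4.9, 1.7, 13.6]
grip_width: -0.002
```

```bash
python3 -m creep '[{"grip":0,"linear":[0.3,0,1],"rot":[0,0,0]},{"grip":0,"linear":[0,0,1],"rot":[0,0,0]},{"grip":0,"linear":[0,0,0],"rot":[0,0,0]}]'
python3 -m creep '[{"grip":0,"linear":[0,0,1],"rot":[0,0,0]},{"grip":0,"linear":[0,0,0],"rot":[0,0,0]},{"grip":0,"linear":[0,0,0],"rot":[0,0,0]}]'
python3 -c "
from h import *
cap('scene','s11');cap('top','t11')
i=cv2.imread('pics/s11.png');cv2.imwrite('pics/s11d.png',cv2.convertScaleAbs(cv2.resize(i[160:280,230:360],None,fx=6,fy=6,interpolation=2)[:600],alpha=2,beta=20))
i=cv2.imread('pics/t11.png');cv2.imwrite('pics/t11d.png',cv2.convertScaleAbs(cv2.resize(i[120:240,260:380],None,fx=5,fy=5,interpolation=2),alpha=2,beta=20))"
```

```text
time_s: 15.78
eef_pos: [468.2, -56.6, 44.3]
ee_rot: [0.001, 0.031, 1.0, -0.0]
force: [-9.0, 2.8, 27.8]
grip_width: -0.003
time_s: 16.03
eef_pos: [468.3, -56.7, 44.0]
ee_rot: [0.001, 0.031, 1.0, -0.0]
force: [-11.2, 4.1, 35.3]
grip_width: 0.004
```

View pics/s11d.png

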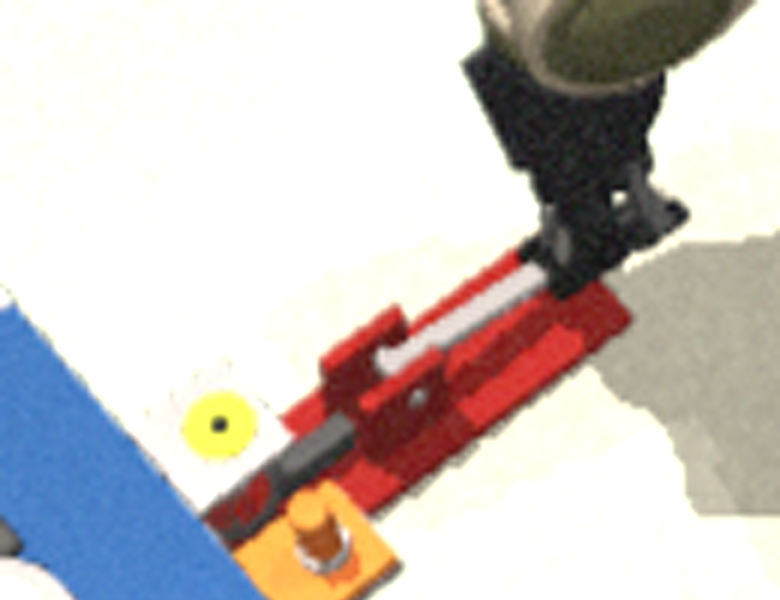

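View pics/t11d.png

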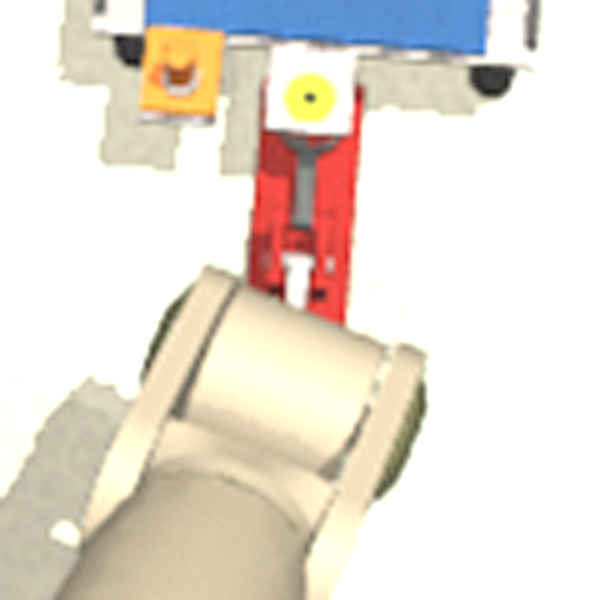

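```bash
python3 -c "
from h import *
a=[]
for n in('t9','t11'):
  i=cv2.imread(f'pics/{n}.png');a.append(cv2.convertScaleAbs(cv2.resize(i[130:175,305:340],None,fx=11,fy=11,interpolation=2),alpha=2.2,beta=10))
cv2.imwrite('pics/cmp.png',np.hstack(a))
o=np.array([305,130])
m=np.array([658.1,-67.2]);ax=np.array([.998,-.06])
for lab,dx,z in (('t9 saddle front if centred',-17,62),('t9 tongue front bottom',-20,80),('t9 tongue front top',-20,88),('mark',0,88),('t11 saddle front',-17,96),('t11 tongue fb',-20,96),('t11 tongue ft',-20,104),('t11 mark',0,104)):
  print(lab,((proj('top',[*(m+dx*ax),z])-o+.5)*11).round())
"
```

```text
t9 saddle front if centred [179. 206.]
t9 tongue front bottom [178. 204.]
t9 tongue front top [179. 199.]
mark [185. 125.]
t11 saddle front [180. 182.]
t11 tongue fb [179. 193.]
t11 tongue ft [179. 187.]
t11 mark [185. 112.]
```

View pics/cmp.png

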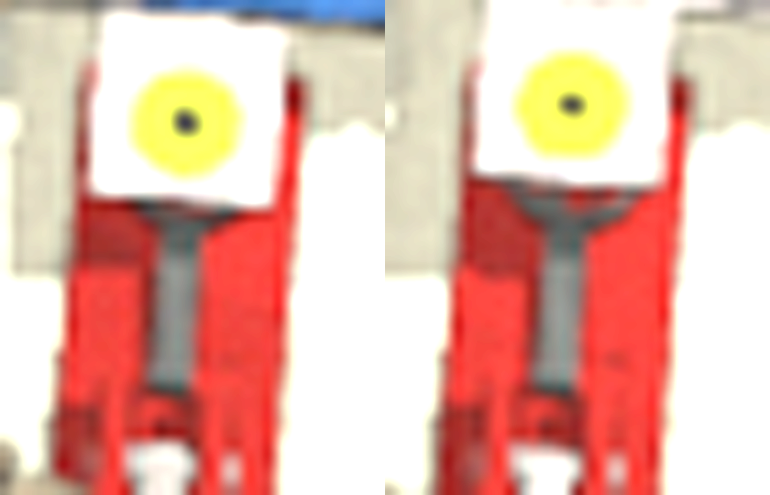

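```bash
python3 -c "
from tri import *
print(tri((321.45,139.0),(266.25,230.25)),tri((321.44,140.56),(267.19,233.31)))"
python3 -m creep '[{"grip":0,"linear":[0,0,-3],"rot":[0,0,0]},{"grip":0,"linear":[0,0,-6],"rot":[0,0,0]},{"grip":0,"linear":[0,0,-6],"rot":[0,0,0]},{"grip":0,"linear":[0,0,-6],"rot":[0,0,0]},{"grip":0,"linear":[0,0,-6],"rot":[0,0,0]},{"grip":0,"linear":[0,0,-6],"rot":[0,0,0]},{"grip":0,"linear":[0,0,-6],"rot":[0,0,0]},{"grip":0,"linear":[0,0,-6],"rot":[0,0,0]},{"grip":0,"linear":[0,0,-8],"rot":[0,0,0]},{"grip":0,"linear":[0,0,-15],"rot":[0,0,0]},{"grip":0,"linear":[0,0,-15],"rot":[0,0,0]},{"grip":0,"linear":[0,0,0],"rot":[0,0,0]}]'
python3 -c "
from h import *
go([470,-56,130]);cap('scene','s12');cap('top','t12')
i=cv2.imread('pics/s12.png');cv2.imwrite('pics/s12d.png',cv2.convertScaleAbs(cv2.resize(i[160:280,230:360],None,fx=6,fy=6,interpolation=2)[:600],alpha=2,beta=20))"
```

```text
[658.9757511  -66.99272091 107.42064311] [658.06101128 -67.04040668  89.71474312]
time_s: 17.13
eef_pos: [467.9, -56.7, 126.7]
ee_rot: [0.001, 0.031, 1.0, -0.0]
force: [0.4, 0.5, 0.1]
grip_width: 0.002
t 17.1333 tcp [467.9 -56.7 126.7] F [0.4 0.5 0.1] g 0.0018574663950781524
tool shift [-2.1  0.8 -3.3]
```

View pics/s12d.png

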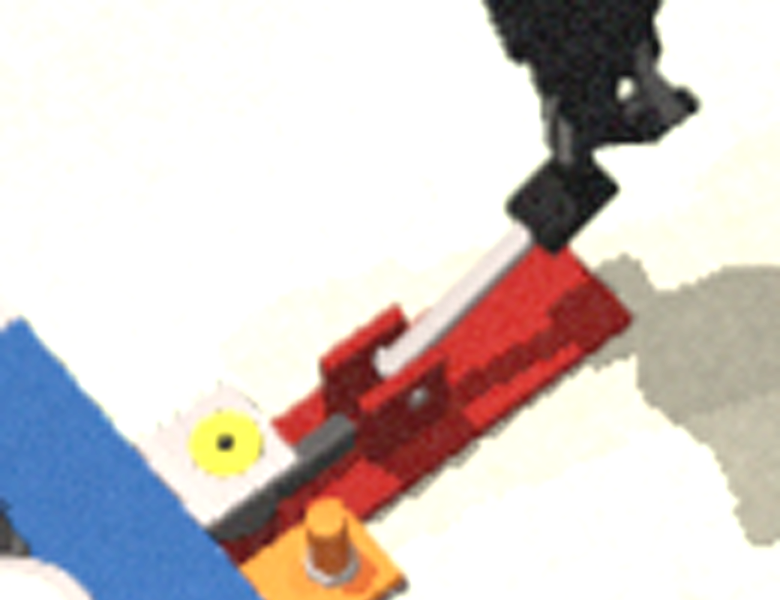

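The disc rose about 17 mm. It is now back at crop (226,441), the handle is up, the jack hasn't moved and the pin is still home. I'll make the final press now.

```bash
python3 -m creep '[{"grip":0,"linear":[-1,0,12],"rot":[0,0,0]},{"grip":0,"linear":[0,0,12],"rot":[0,0,0]},{"grip":0,"linear":[0,0,7],"rot":[0,0,0]},{"grip":0,"linear":[0,0,6],"rot":[0,0,0]},{"grip":0,"linear":[0,0,6],"rot":[0,0,0]},{"grip":0,"linear":[0,0,6],"rot":[0,0,0]},{"grip":0,"linear":[0.5,0,6],"rot":[0,0,0]},{"grip":0,"linear":[0.5,0,6],"rot":[0,0,0]},{"grip":0,"linear":[0.5,0,6],"rot":[0,0,0]},{"grip":0,"linear":[0.5,0,6],"rot":[0,0,0]},{"grip":0,"linear":[0.3,0,4],"rot":[0,0,0]},{"grip":0,"linear":[0,0,2],"rot":[0,0,0]}]'
python3 -m creep '[{"grip":0,"linear":[0,0,1],"rot":[0,0,0]},{"grip":0,"linear":[0,0,1],"rot":[0,0,0]},{"grip":0,"linear":[0,0,0],"rot":[0,0,0]},{"grip":0,"linear":[0,0,0],"rot":[0,0,0]}]'
```

```text
time_s: 18.23
eef_pos: [466.0, -56.4, 45.5]
ee_rot: [-0.0, 0.031, 1.0, -0.0]
force: [-3.6, 1.1, 10.8]
grip_width: -0.002
time_s: 18.57
eef_pos: [466.2, -56.5, 44.6]
ee_rot: [0.0, 0.031, 1.0, -0.0]
force: [-8.4, 1.0, 19.4]
grip_width: -0.004
```

```bash
python3 -m creep '[{"grip":0,"linear":[0.4,0,1],"rot":[0,0,0]},{"grip":0,"linear":[0,0,0],"rot":[0,0,0]},{"grip":0,"linear":[0,0,0],"rot":[0,0,0]},{"grip":0,"linear":[0,0,0],"rot":[0,0,0]},{"grip":0,"linear":[0,0,0],"rot":[0,0,0]},{"grip":0,"linear":[0,0,0],"rot":[0,0,0]}]'
python3 -c "
from h import *
cap('scene','s13');cap('top','t13')
i=cv2.imread('pics/s13.png');cv2.imwrite('pics/s13d.png',cv2.convertScaleAbs(cv2.resize(i[160:280,230:360],None,fx=6,fy=6,interpolation=2)[:600],alpha=2,beta=20))
i=cv2.imread('pics/t13.png');cv2.imwrite('pics/t13d.png',cv2.convertScaleAbs(i,alpha=1.8))"
```

```text
time_s: 19.07
eef_pos: [466.2, -56.5, 44.2]
ee_rot: [0.001, 0.031, 1.0, -0.0]
force: [-8.5, 2.4, 26.4]
grip_width: -0.001
```

View pics/s13d.png

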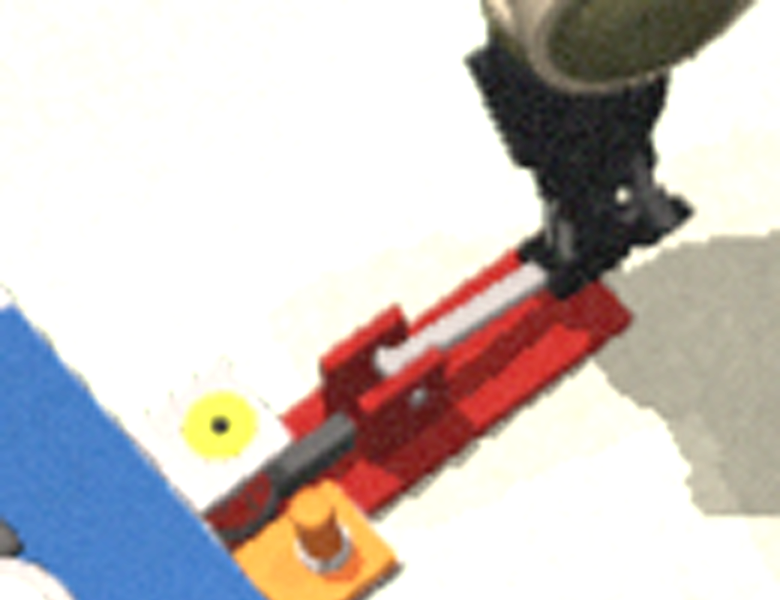

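View pics/t13d.png

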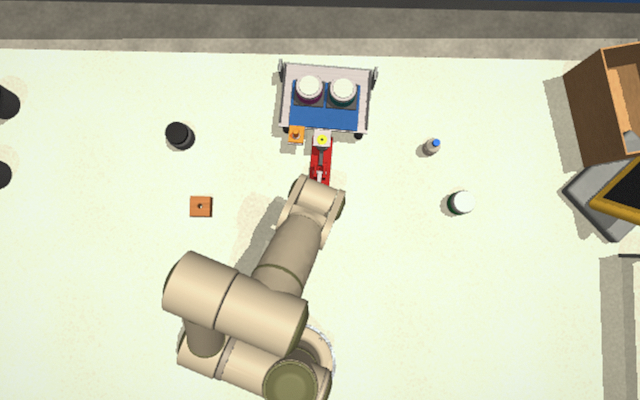

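The handle is down on its stop, with 26 N of push and the TCP at 44 mm. The disc is raised at crop (220,424), the same as at the trial stroke. The pin is home and the bystanders haven't moved, so I'm handing the job in.

```bash
python3 -c "
from rig import ctrl
print(ctrl.finish_job())"
```

```text
the job is handed in; nothing more can be done
None
```

I carried out the whole task and handed it in at about 19 s with the arm still holding the handle down. No verdict was reported.

- **Pin:** It went into the hole without resistance. In the pictures its flange sits on the orange ear, before and after lifting.
- **Jack:** It is set on the bench under the tongue. I measured the saddle about 2–3 mm short of the lift mark, where 12 mm is allowed. It did not visibly move during the strokes.
- **Trial stroke:** The handle went down to its stop and the yellow disc rose about 17 mm. It then came back up, and the disc returned to its starting place.
- **Final hold:** The handle is on its stop with the fingertips at 44 mm, pushing down with about 26 N. The disc is at the same raised height as in the trial stroke, and nothing but the jack touches the tray.
- **Bystanders:** The cup, bottle and tin show no movement in the last top picture.

**Checks that disagreed:**
- **Saddle position:** While I carried the jack, the two cameras put the saddle about 5 mm apart, and triangulation gave its height as 62 mm where depth showed about 72 mm. I put this down to my pixel reading, because depth showed the jack level. The plate corners later agreed to within about 3 mm.
- **Not seen directly:** The saddle under the tongue was hidden by the tongue, so its position comes from the plate corners. I also could not read the handle angle or the carriage roll. The handle being on its stop comes from the fingertip height and the jump in force.

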